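# Clear the offcuts from the slat cropper's die bed

## Task

The slat cropper's bed is littered with wooden offcuts: put the screwdriver's blade into the notch in the side of its clear guard, lever the guard up and leave it standing wide open. Then, keeping your fingers off the offcuts, sweep all four of them with the hand brush along the bed and off its open end into the grey tray. Lay both tools down on the bench clear of the machine and shut the guard fully again, leaving the other things on the bench where they are.

Things in the scene. Friction and masses are not known exactly. Their poses are not given: they have to be found in the camera images.
- cropper: Grey bench slat cropper (hand guillotine), fixed; foot 290 x 150 x 8 mm. Origin on the bench (z 0) under the centre of its bed. x runs along the bed to the press head, -x to the tray, y to the guard's hinge. 'Cropper' offsets below are in this frame, mm. Press head x 116 to 188, y -58 to 58, top z 143; its lever rises at x 150 to 240, y 68, to z 290. Foot y -75 to 75, x -95 to 195.
- bed_center (a point): Centre of the flat steel bed's top, at cropper (0, 0, 60). The bed is 230 long (x -115 to 115), open at its x -115 end above the tray; a channel 92 wide between a fence (y 46 to 56, top z 94) on the hinge side and a low rail (y -54 to -46, top z 68) on the pry side (-y).
- guard (a joint): Clear plastic guard with aluminium edges over the bed (216 x 112 mm, 4 thick, underside z 96). 0 = shut and level, positive = free (-y) edge raised, rad; 1.5 = end stop. Stiff hinge: stays at any angle, takes 2 to 3 N at the edge. No handle: a skirt hangs outside the rail (cropper y -60 to -57, down to z 70) with a pry notch 44 wide (x -22 to 22), open from z 68 to z 91.
- guard_hinge (a point): Centre of the guard's hinge axis, which runs along the cropper's x; at cropper (0, 58, 98) mm. The free edge is 118 mm from it.
- guard_notch (a point): Middle of the upper edge of the pry notch, on the guard's free edge; moves with the guard. Shut, it is at cropper (0, -58, 91) mm.
- tray: Grey plastic open tray 134 x 124 x 50 mm, 3 mm walls, fixed to the cropper under the open end of its bed. Origin 1 mm over the bench under its centre, at cropper (-172, 0, 1) mm; axes as the cropper's.
- screwdriver: Screwdriver with a red handle, 206 mm long, loose, lying on the bench. Origin on its underside at mid length; its -y axis points along the blade, +y to the handle's end. Handle 26 x 28 mm, y 7 to 103 mm; round blade 6 mm thick, y -98 to 7, its axis 14 mm above the origin.
- screwdriver_tip (a point): Tip of the screwdriver's blade, on the blade's axis.
- screwdriver_grip (a point): Point on the screwdriver's axis in the front part of the handle, 120 mm from the tip.
- brush: Wooden hand brush, black bristles, 193 mm long; loose, standing on its bristles. Origin at mid length, level with the bristles' underside; x points from handle to head, z up. Head x 18 to 96, 34 wide (y), 40 high (bristles 26, wood 14), fits crosswise in the bed's channel; handle 24 wide, 18 thick, x -97 to 17, rising a little to its end, its underside 28 to 38 mm up.
- brush_head (a point): Centre of the bristles' underside, at brush (57, 0, 0) mm.
- brush_grip (a point): Middle of the handle where it is best gripped, at brush (-28, 0, 40) mm; 85 mm behind brush_head.
- offcut_0: Offcut of plain wooden slat, 22 x 26 x 14 mm, loose, lying on the bed under the guard. Origin at the centre of its underside.
- offcut_1: Offcut of plain wooden slat, 25 x 26 x 14 mm, loose, lying on the bed under the guard. Origin at the centre of its underside.
- offcut_2: Offcut of plain wooden slat, 28 x 26 x 14 mm, loose, lying on the bed under the guard. Origin at the centre of its underside.
- offcut_3: Offcut of plain wooden slat, 31 x 26 x 14 mm, loose, lying on the bed under the guard. Origin at the centre of its underside.
- marker: Red and white marker, 135 x 18 mm, lying on the bench; a bystander.
- tape_measure: Yellow tape measure, 63 x 90 x 38 mm, lying on the bench; a bystander.
- stapler: Blue desk stapler, 34 x 157 x 48 mm; a bystander.
- sample_box: Small brown carton, 57 x 94 x 41 mm; a bystander.

How it is judged:
By the outcome, as a careful person would: the job done as asked, in the order asked, and still so for the second after the job is handed in, with the robot touching nothing.
It also fails if it takes over 72 s, if anything falls off the work surface, if the arm or the gripper's body presses on something with over 40 N, if the wrist force passes 120 N, or if a joint passes its speed limit or range.

## Robot

A 6-joint arm with a two-finger parallel gripper is mounted at the origin on a cart in front of the work surface, level with it; the furniture and walls round the work are solid. World frame = base frame: x ahead of the robot, y to its left, z up, the work surface at z = 0. Lengths are in mm, angles in rad, forces in N, time in s.
With the tool pointing down it reaches from about 300 to 775 mm from the base axis. Payload 14.6 kg.
Tool frame: the origin (TCP) lies midway between the tips of the shut fingers; the grasp point (between the pads) lies 19 mm behind it (grip_depth is the distance from the TCP to the grasp point, in mm); z points along the fingers, y is the direction in which the jaws open and shut (so a half turn about z gives the same grasp; the last joint's range is limited). The gripper opens to 94 mm and grips with 3 to 60 N. Pads are 16 mm wide; open, the fingers measure 119 mm over their backs; the gripper's body (75 mm by 177 mm) begins 78 mm behind the grasp point.
Start: joints at [1.194, 0.3, 1.521, -0, 1.321, -0.067], TCP at [167.675, 523.808, 205.446] pointing down, gripper open.
Joint ranges: [-3.03, 3.03], [-0.79, 2.21], [0.23, 2.52], [-1.04, 4.18], [0, 3.07], [-2.55, 2.55]. Speed limits (rad/s): [2.22, 2.22, 2.57, 3.14, 3.14, 3.14].

## Interface

Orientations are given as [roll, pitch, yaw] about the fixed x, y, z axes, in that order (R = Rz(yaw) Ry(pitch) Rx(roll)).
In Python, from cell import read_state, camera, camera_info, sign_off, grip_depth gives the robot as it stands.
- The arm moves only by the tool drive_tool, never from a script. Its argument "motion" is one flat list of numbers, 4 for each row, row after row: the shift along the tool's x, y, z in mm, then the turn about the tool's z in rad. A call has 1 to 8 rows; each row shifts and turns the pose as measured when the row begins, along the tool's axes as they then stand; what a row does not reach is not made up. A row lasts 1/12 s, in which the tool goes at most 41.7 mm and 7.16 degrees, less where a joint would pass 70% of its speed; a pose out of reach is approached as far as the arm can. A call is refused whole if a number of a shift passes 41.7 or a number of a turn 0.125, either way. A call with a gripper value outside its range is refused whole. "jaw" is the closure, from 0 (fully open) to 1 (shut), set as the call begins (left out, the last holds). The fingers move at their own pace and stop on an object; "grip_force" is the grip in N (left out, the last holds). Time passes only in rows, so rows that do not move let the fingers close. It gives the time, the measured TCP pose, the force and the opening at its end, in the units of the state.
- read_state(): the state, without advancing time (a new reading comes with each control period).
- camera(name): name is "side" or "top"; returns the picture (384x512x3 uint8, red, green, blue); there is no depth.
- camera_info(name): a dict with "fovy" (degrees; the focal length in pixels is half the picture's height over the tangent of half this angle, whatever the lens; pixels are square), "cx", "cy" (the principal point, pixels), "k1" (the pictures are not rectified: a ray, as slopes to the right and down, at radius r is drawn at 1 + k1 r^2 times it, then the intrinsics apply), "camera_from_world" (4x4, takes a point from world to camera coordinates). Camera axes: x right, y up, looking along -z (the intrinsics and any distortion apply to the point x, -y, -z); pixel columns grow to the right and rows downward; lengths in mm; the calibration is good to about 2 mm. A picture is of the moment at which its call begins. camera_info takes no time and is no camera call.
- sign_off(): hands the job in, once; it reports no verdict.
The state is a dict: "clock": time; "joints": joint angles; "qd": joint speeds; "effort": joint torques, N m; "eef_pos": TCP position; "eef_rot": TCP orientation; "wrist_force": force on the tool from outside, world axes, zero at the start; "moment": the same for the moment, N m; "finger_gap": finger opening in mm.
Only numpy, scipy, OpenCV 4.12 (cv2) and the standard library are available. Lean on these libraries where they do the work, as an engineer would, in place of code of your own. Each camera call takes 0.05 s, during which the arm holds its last target. There are 200 camera calls.

## Working session

There is one attempt and no reset: what is moved stays moved. The work goes in short steps, Python scripts to look and compute and a tool call to move; the robot and the scene stay as the last step left them, time stands still between calls to the robot, and variables do not carry over. Pictures are saved under pics/ and viewed, on a budget of 10 in all, crops included, one or two more only if the job needs it, and the job is handed in when it is done.

Besides the shell and the picture viewer there is one more tool, called after "Emit:" by a JSON object that holds its "op" and its "data", one argument or row to a line. drive_tool: Moves the arm, as the interface text tells. Its arguments: {"type":"object","properties":{"motion":{"type":"array","items":{"type":"number"}},"jaw":{"type":"number"},"grip_force":{"type":"number"}},"required":["motion"]}

```bash
mkdir -p pics; ls; cat > h.py <<'E'
import numpy as np, cv2
from cell import *
def K(n):
    i=camera_info(n); f=192/np.tan(np.radians(i['fovy'])/2); return i,f,np.array(i['camera_from_world'])
def proj(n,P):
    i,f,T=K(n); p=T[:3,:3]@np.array(P,float)+T[:3,3]; u=np.array([p[0],-p[1]])/-p[2]
    return u*(1+i['k1']*(u@u))*f+[i['cx'],i['cy']]
def ray(n,uv):
    i,f,T=K(n); d=(np.array(uv,float)-[i['cx'],i['cy']])/f; u=d.copy()
    for _ in range(20): u=d/(1+i['k1']*(u@u))
    R=T[:3,:3]; return -R.T@T[:3,3], R.T@np.array([u[0],-u[1],-1])
def onz(n,uv,z):
    o,d=ray(n,uv); return o+d*(z-o[2])/d[2]
def tri(uvs,uvt):
    o1,d1=ray('side',uvs);o2,d2=ray('top',uvt)
    t=np.linalg.lstsq(np.c_[d1,-d2],o2-o1,rcond=None)[0]
    a=o1+d1*t[0];b=o2+d2*t[1]; return (a+b)/2,np.linalg.norm(a-b)
def save(n,f,crop=None,s=1.5):
    im=camera(n)[:,:,::-1]
    cv2.imwrite('pics/raw_'+f,im)
    if crop: x0,y0,x1,y1=crop; im=im[y0:y1,x0:x1]
    cv2.imwrite('pics/'+f,cv2.resize(im,None,fx=s,fy=s,interpolation=cv2.INTER_CUBIC)); return im
E
python3 - <<'E'
from h import *
save('top','t1.png');save('side','s1.png')
for n in('top','side'):
    i=camera_info(n);print(n,i['fovy'],i['k1'],ray(n,(256,192)))
print(read_state(),grip_depth)
E
```

```text
pics
top 48.27771241840608 -0.10653887677516255 (array([ 291.13908056,  119.55128698, 1335.36217712]), array([ 0.14538821,  0.01512879, -0.98928222]))
side 42.46785072778435 -0.18264158798498636 (array([ 560.7145611 , -942.54713287, 1013.13352892]), array([-0.04201169,  0.74595169, -0.66471121]))
{'clock': 0.1, 'joints': array([ 1.19439433e+00,  3.00405551e-01,  1.52150243e+00, -4.19063993e-06,
        1.32070074e+00, -6.65973298e-02]), 'qd': array([ 0.00063276, -0.00230574, -0.00157131,  0.00016797, -0.00103985,
       -0.00039879]), 'effort': array([ 2.04378237e-03, -5.32640219e+01, -3.53283691e+01,  7.09781866e-02,
        2.34365434e-02, -7.67713641e-05]), 'eef_pos': array([167.59790375, 523.60171978, 204.95555793]), 'eef_rot': array([-3.14057857e+00, -6.35671184e-05,  2.83178900e+00]), 'wrist_force': array([-0.09948383,  0.44224509,  0.08440238]), 'moment': array([-0.03334516,  0.01390437,  0.06309391]), 'finger_gap': 94.08532634832848} 18.8
```

View pics/t1.png

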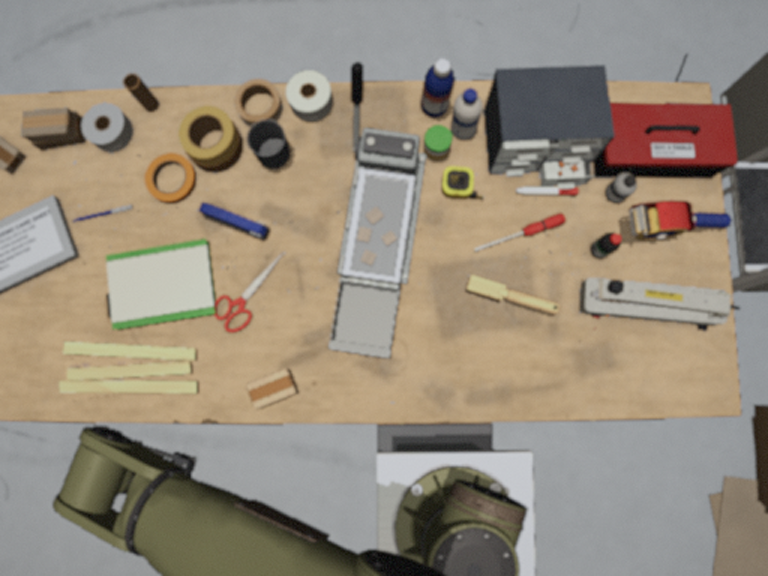

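View pics/s1.png

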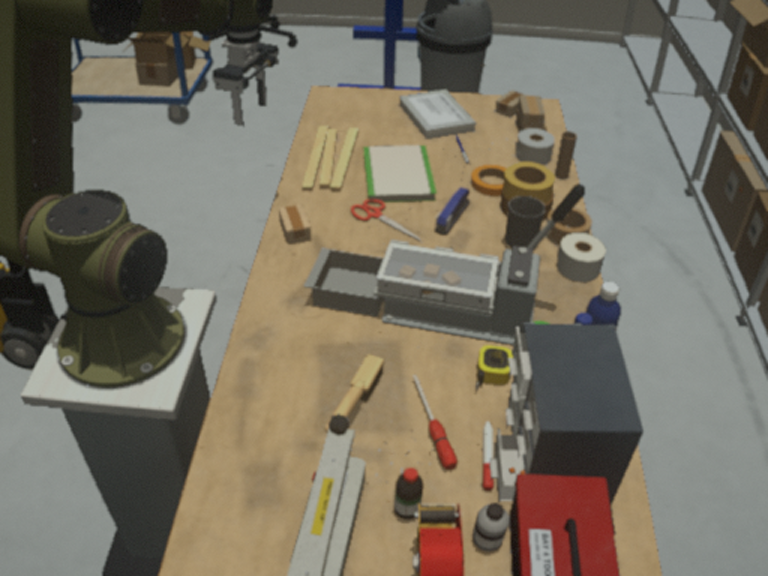

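The top view (768-wide picture) shows the cropper running up from the tray (corners about 335,283 / 400,288 / 390,357 / 331,348). The screwdriver is on the right, tip near (475,249) and handle end near (564,218). The brush head is at (487,288) with its handle to the right, and four offcuts lie on the bed. The side view agrees.

```bash
cat >> h.py <<'E'
def crop_fit(top_pts, guess=None):
    """top_pts: list of ((cropper xyz),(raw uv)); fit x,y,yaw of cropper from rays at known heights"""
    A=[];B=[]
    for P,uv in top_pts:
        w=onz('top',uv,P[2]);x,y=P[:2]
        A+= [[x,-y,1,0],[y,x,0,1]];B+=[w[0],w[1]]
    s=np.linalg.lstsq(np.array(A),np.array(B),rcond=None)[0]
    r=np.array(A)@s-B
    return s[2:],np.arctan2(s[1],s[0]),np.hypot(s[0],s[1]),r
def rect(m):
    c=max(cv2.findContours(m,cv2.RETR_EXTERNAL,cv2.CHAIN_APPROX_NONE)[0],key=cv2.contourArea); return c
E
python3 - <<'E'
from h import *
s=1/1.5
pts=[((-239,62,51),(331,348)),((-239,-62,51),(390,357)),((188,58,143),(365,130)),((188,-58,143),(418,136)),((-108,58,98),(340,275)),((-108,-60,98),(407,285))]
print(crop_fit([(p,np.array(u)*s) for p,u in pts]))
im=cv2.imread('pics/raw_t1.png');hsv=cv2.cvtColor(im,cv2.COLOR_BGR2HSV)
def ax(m,x0,y0,x1,y1,z,name):
    k=np.zeros_like(m);k[y0:y1,x0:x1]=m[y0:y1,x0:x1]; c=rect(k)
    p=np.array([onz('top',q,z)[:2] for q in c[:,0]]);mu=p.mean(0);v=np.linalg.svd(p-mu)[2][0]
    t=(p-mu)@v;print(name,len(c),'ends',mu+v*t.min(),mu+v*t.max(),'len',np.ptp(t),'w',np.ptp((p-mu)@[-v[1],v[0]]),'ang',np.arctan2(v[1],v[0]))
red=cv2.inRange(hsv,(0,130,60),(9,255,255))|cv2.inRange(hsv,(171,130,60),(179,255,255))
ax(red,340,138,382,160,14,'sd handle')
br=cv2.inRange(hsv,(20,70,150),(35,255,255))
ax(br,305,175,380,215,38,'brush')
print('tip z14',onz('top',(475*s,249*s),14),tri((414*s,377*s),(475*s,249*s)))
for p in [(375,215),(363,235),(389,238),(369,258)]: print('off',onz('top',np.array(p)*s,74))
E
```

```text
(array([589.74109164, 147.87524569]), np.float64(-0.15327450912449492), np.float64(0.996179933611975), array([ 3.96216096, -0.84797888,  4.04613129, -5.25586961,  3.60215486,
        3.95382316, -0.12589333, -6.55527545, -7.37728466, -2.88462734,
       -4.10726911, 11.58992812]))
sd handle 60 ends [ 634.27961415 -243.63407493] [ 602.12714715 -157.12134148] len 92.29428033008818 w 24.67194826656724 ang 1.9266268785820855
brush 181 ends [ 438.04910351 -213.79035532] [491.83361457 -32.00901117] len 189.57117584264935 w 34.291912346571806 ang 1.2831284425570981
tip z14 [565.94848808 -51.95004418  14.        ] (array([567.72459094, -52.32414942,   9.92525128]), np.float64(1.8526859577743864))
off [625.87475592 155.77398532  74.        ]
off [584.72380991 180.17290193  74.        ]
off [577.90438308 127.93423668  74.        ]
off [537.45890441 168.31673614  74.        ]
```

```bash
python3 - <<'E'
import cv2,numpy as np
a=cv2.imread('pics/raw_t1.png')[75:245,205:385];b=cv2.imread('pics/raw_s1.png')[150:300,190:350]
cv2.imwrite('pics/c1.png',cv2.resize(a,None,fx=3.3,fy=3.3,interpolation=cv2.INTER_CUBIC))
E
```

```text
(no output)
```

View pics/c1.png

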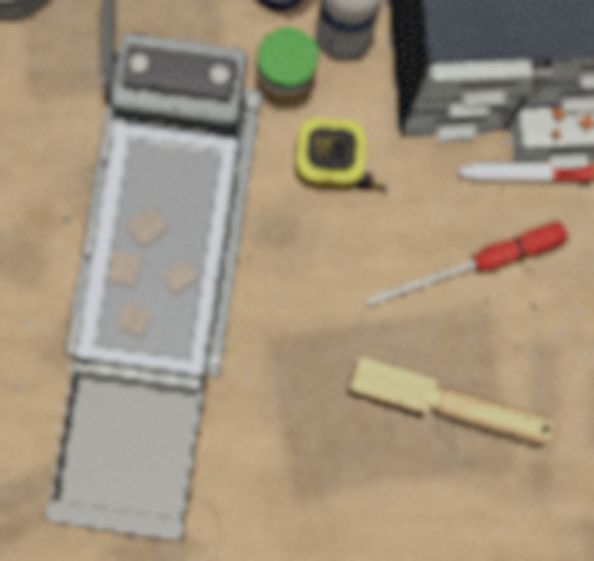

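```bash
python3 - <<'E'
from h import *
o=np.array([205,75])
pts=[((-239,62,51),(48,520)),((-239,-62,51),(182,538)),((188,58,143),(128,36)),((188,-58,143),(245,50)),((108,52,100),(110,121)),((108,-60,100),(238,136)),((-108,52,100),(73,356)),((-108,-60,100),(206,372)),((195,-75,8),(259,92)),((-95,-75,8),(219,374))]
P=[(p,np.array(u)/3.3+o) for p,u in pts]
t,a,s,r=crop_fit(P);print(t,a,s);print(r.reshape(-1,2).round(1))
R=np.array([[np.cos(a),-np.sin(a)],[np.sin(a),np.cos(a)]])
for p in [(148,226),(124,268),(181,275),(136,318)]:
    w=onz('top',np.array(p)/3.3+o,74)[:2];print('off',R.T@(w-t))
for p in [(0,-58),(0,-168),(0,58),(-115,-85),(85,-85),(-115,0)]: 
    w=R@p+t;print(p,w,np.hypot(*w))
# side check of notch
print('notch side px',proj('side',[*(R@[0,-60]+t),91])*1.5, 'corner',proj('side',[*(R@[-108,-60]+t),100])*1.5,proj('side',[*(R@[108,-60]+t),100])*1.5)
E
```

```text
[595.7281766  151.08383184] -0.1534329282458282 1.008304327707345
[[ 8.9  0.2]
 [ 7.1 -1.9]
 [ 9.6  8.8]
 [ 6.4 -2.7]
 [-6.6 -3.4]
 [-7.9  1.6]
 [-4.5 -3.2]
 [-6.1  2.9]
 [ 0.8 -1.8]
 [-7.8 -0.6]]
off [28.54259042  9.62794547]
off [-13.68675849  25.55440339]
off [-12.8395098  -26.99129116]
off [-58.20621314   7.78269931]
(0, -58) [586.86394232  93.7652018 ] 594.3073277899958
(0, -168) [570.05246353 -14.94254485] 570.2482712115124
(0, 58) [604.59241087 208.40246189] 639.5025953062469
(-115, -85) [469.08848058  84.65802818] 476.66653369690766
(85, -85) [666.73892903  54.0917031 ] 668.9295267975186
(-115, 0) [482.07916874 168.65946877] 510.7311830464951
notch side px [428.90024586 290.97674313] corner [372.72512351 278.04620998] [486.74698983 296.8927376 ]
```

```bash
python3 - <<'E'
import cv2
b=cv2.imread('pics/raw_s1.png')[150:300,195:365]
cv2.imwrite('pics/c2.png',cv2.resize(b,None,fx=4,fy=4,interpolation=cv2.INTER_CUBIC))
E
```

```text
(no output)
```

View pics/c2.png

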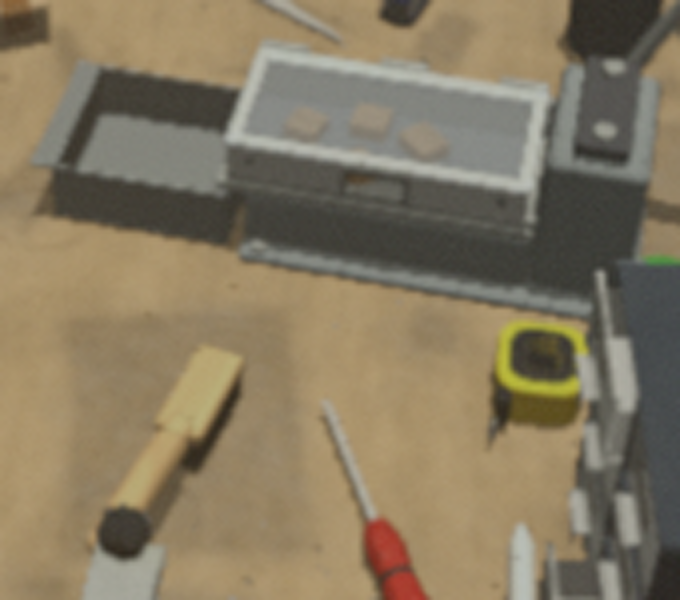

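The side crop shows the notch's upper edge running from (342,172) to (407,183), so the guard is a few mm further along x than fitted. I'll refit with both views.

```bash
python3 - <<'E'
from h import *
from scipy.optimize import least_squares
o=np.array([205,75]);q=np.array([195,150])
T=[((-239,62,51),(51,504)),((-239,-62,51),(184,520)),((108,52,100),(110,121)),((108,-60,100),(238,136)),((-108,52,98),(73,356)),((-108,-60,98),(206,372)),((195,-75,8),(259,92))]
S=[((-22,-60,91),(342,172)),((22,-60,91),(407,183)),((-108,-60,100),(229,137)),((108,-60,100),(533,183)),((-108,52,100),(264,50)),((108,52,100),(548,90)),((-95,-75,8),(242,252)),((-239,62,51),(82,63)),((-239,-62,51),(38,162)),((116,-58,143),(556,155)),((188,-58,143),(640,172))]
def res(p,full=False):
    c,s=np.cos(p[2]),np.sin(p[2]);r=[]
    for n,L,k,of in(('top',T,3.3,o),('side',S,4,q)):
        for P,u in L: r.append(proj(n,[p[0]+c*P[0]-s*P[1],p[1]+s*P[0]+c*P[1],P[2]])-(np.array(u)/k+of))
    return np.array(r) if full else np.ravel(r)
f=least_squares(res,[596,151,-.153],loss='soft_l1');print(f.x);print(res(f.x,True).round(1).tolist())
E
```

```text
[ 6.02708536e+02  1.51274459e+02 -1.49534702e-01]
[[-0.5, -1.0], [0.1, -0.0], [1.0, 0.2], [-0.9, 0.5], [1.4, -0.9], [-1.1, -0.6], [-0.0, -1.9], [0.3, -0.2], [-0.5, -0.4], [-1.2, 1.3], [-1.1, 2.2], [-1.5, -0.7], [-0.6, 0.5], [-1.7, 0.4], [3.3, 0.2], [2.6, 1.1], [-2.1, -2.5], [3.3, -2.6]]
```

```bash
cat >> h.py <<'E'
C=np.array([602.7,151.3]);CA=-0.1495
def W(x,y):
    c,s=np.cos(CA),np.sin(CA);return C+[c*x-s*y,s*x+c*y]
def plan(tgt,yaw,step=38,start=None,quiet=False):
    s=read_state();p=np.array(s['eef_pos']) if start is None else np.array(start[:3],float);y=s['eef_rot'][2] if start is None else start[3]
    d=np.array(tgt,float)-p;dy=(yaw-y+np.pi)%(2*np.pi)-np.pi
    n=max(1,int(np.ceil(max(np.linalg.norm(d)/step,abs(dy)/.12))))
    rows=[]
    for k in range(n):
        a=y+dy*k/n;c,sn=np.cos(a),np.sin(a);e=d/n
        rows.append([round(c*e[0]+sn*e[1]),round(sn*e[0]-c*e[1]),round(-e[2]),round(-dy/n,3)])
    for k in range(0,n,8): print(rows[k:k+8])
    return rows
E
python3 -c "
from h import *
plan([606,-164,140],1.911)"
```

```text
[[-29, -24, 3, np.float64(0.042)], [-29, -22, 3, np.float64(0.042)], [-30, -21, 3, np.float64(0.042)], [-31, -20, 3, np.float64(0.042)], [-32, -19, 3, np.float64(0.042)], [-33, -17, 3, np.float64(0.042)], [-34, -16, 3, np.float64(0.042)], [-34, -14, 3, np.float64(0.042)]]
[[-35, -13, 3, np.float64(0.042)], [-35, -12, 3, np.float64(0.042)], [-36, -10, 3, np.float64(0.042)], [-36, -9, 3, np.float64(0.042)], [-36, -7, 3, np.float64(0.042)], [-37, -6, 3, np.float64(0.042)], [-37, -4, 3, np.float64(0.042)], [-37, -2, 3, np.float64(0.042)]]
[[-37, -1, 3, np.float64(0.042)], [-37, 1, 3, np.float64(0.042)], [-37, 2, 3, np.float64(0.042)], [-37, 4, 3, np.float64(0.042)], [-37, 5, 3, np.float64(0.042)], [-36, 7, 3, np.float64(0.042)]]
```

Emit:
{"op": "drive_tool", "data": {
  "motion": [-29,-24,0,0.042,-29,-22,0,0.042,-30,-21,0,0.042,-31,-20,0,0.042,-32,-19,0,0.042,-33,-17,0,0.042,-34,-16,0,0.042,-34,-14,0,0.042],
  "jaw": 0,
  "grip_force": 40
}}

```text
clock: 0.77
eef_pos: [327.1, 266.0, 201.9]
eef_rot: [-3.136, -0.0, 2.491]
wrist_force: [0.4, -0.7, 0.5]
finger_gap: 93.9
```

Emit:
{"op": "drive_tool", "data": {
  "motion": [-35,-13,0,0.042,-35,-12,0,0.042,-36,-10,0,0.042,-36,-9,0,0.042,-36,-7,0,0.042,-37,-6,0,0.042,-37,-4,0,0.042,-37,-2,0,0.042]
}}

```text
clock: 1.43
eef_pos: [486.6, -2.3, 202.2]
eef_rot: [-3.136, 0.002, 2.138]
wrist_force: [0.0, 0.5, 0.9]
finger_gap: 94.1
```

Emit:
{"op": "drive_tool", "data": {
  "motion": [-37,-1,8,0.042,-37,1,8,0.042,-37,2,8,0.042,-37,4,8,0.042,-37,5,8,0.042,-36,7,8,0.042]
}}

```text
clock: 1.93
eef_pos: [604.1, -205.2, 152.6]
eef_rot: [-3.137, 0.003, 1.872]
wrist_force: [1.0, 0.6, -0.6]
finger_gap: 94.0
```

```bash
python3 -c "
from h import *
s=read_state();print(s['clock'],s['eef_pos'],s['eef_rot'],s['qd'].round(2))
plan([606,-164,100],1.911)"
```

```text
1.9333 [ 604.09289085 -205.17728789  152.55955555] [-3.13740753e+00  3.01909405e-03  1.87159969e+00] [-0.46  0.85 -1.03  0.    0.17  0.07]
[[19, 7, 26, np.float64(-0.02)], [19, 7, 26, np.float64(-0.02)]]
```

Emit:
{"op": "drive_tool", "data": {
  "motion": [17,7,26,-0.02,17,7,26,-0.02,0,0,10,0,0,0,0,0]
}}

```text
clock: 2.27
eef_pos: [608.2, -176.3, 84.0]
eef_rot: [-3.135, 0.002, 1.901]
wrist_force: [-0.2, -0.3, 1.1]
finger_gap: 94.1
```

```bash
python3 -c "
from h import *
s=read_state();print(s['clock'],s['eef_pos'],s['eef_rot'],s['qd'].round(2))
plan([606.5,-168,4],1.92,25)"
```

```text
2.2667 [ 608.22786302 -176.25332135   83.98640435] [-3.13473280e+00  2.08573791e-03  1.90121794e+00] [0.02 0.   0.   0.   0.01 0.  ]
[[2, 0, 20, np.float64(-0.005)], [2, 0, 20, np.float64(-0.005)], [2, 0, 20, np.float64(-0.005)], [2, 0, 20, np.float64(-0.005)]]
```

Emit:
{"op": "drive_tool", "data": {
  "motion": [2,0,20,-0.005,2,0,20,-0.005,2,0,20,-0.005,2,0,17,-0.005,0,0,0,0]
}}

```text
clock: 2.68
eef_pos: [606.7, -171.0, 10.0]
eef_rot: [-3.139, 0.006, 1.921]
wrist_force: [-0.7, 0.9, -0.7]
finger_gap: 94.2
```

Emit:
{"op": "drive_tool", "data": {
  "motion": [0,0,0,0,0,0,0,0,0,0,0,0,0,0,0,0,0,0,0,0],
  "jaw": 1,
  "grip_force": 45
}}

```text
clock: 3.1
eef_pos: [609.2, -173.0, 16.9]
eef_rot: [3.139, 0.01, 1.92]
wrist_force: [1.0, -0.1, 0.0]
finger_gap: 64.3
```

Emit:
{"op": "drive_tool", "data": {
  "motion": [2,0,6,0,1,0,6,0,0,0,3,0,0,0,0,0]
}}

```text
clock: 3.43
eef_pos: [608.8, -170.3, 1.9]
eef_rot: [3.137, 0.012, 1.92]
wrist_force: [0.1, 0.9, -0.0]
finger_gap: 37.5
```

```bash
python3 -c "
from h import *
for _ in range(3):
  s=read_state();print(s['clock'],s['eef_pos'],s['eef_rot'],s['finger_gap'],s['qd'].round(3))
"
```

```text
3.4333 [ 608.76793899 -170.27550373    1.92425182] [3.1373327  0.01167683 1.91951565] 37.54665616092501 [ 0.002  0.003  0.004 -0.002 -0.     0.001]
3.4333 [ 608.76793899 -170.27550373    1.92425182] [3.1373327  0.01167683 1.91951565] 37.54665616092501 [ 0.002  0.003  0.004 -0.002 -0.     0.001]
3.4333 [ 608.76793899 -170.27550373    1.92425182] [3.1373327  0.01167683 1.91951565] 37.54665616092501 [ 0.002  0.003  0.004 -0.002 -0.     0.001]
```

Emit:
{"op": "drive_tool", "data": {
  "motion": [0,0,0,0,0,0,0,0,0,0,0,0,0,0,0,0]
}}

```text
clock: 3.77
eef_pos: [608.6, -170.1, 1.3]
eef_rot: [3.138, 0.011, 1.92]
wrist_force: [0.1, 0.5, -0.3]
finger_gap: 26.2
```

Emit:
{"op": "drive_tool", "data": {
  "motion": [0,0,-25,0,0,0,-30,0,0,0,-30,0]
}}

```text
clock: 4.02
eef_pos: [604.4, -168.2, 81.5]
eef_rot: [-3.135, 0.003, 1.92]
wrist_force: [0.2, -0.7, 0.4]
finger_gap: 26.3
```

```bash
python3 -c "
from h import *
s=read_state();print(s['clock'],s['eef_pos'],s['eef_rot'],s['finger_gap'],s['wrist_force'])
save('side','s2.png',(195,100,395,300),3);save('top','t2.png')
i=cv2.imread('pics/raw_t2.png')[75:245,205:385]
j=cv2.imread('pics/raw_s2.png')[120:290,195:365]
cv2.imwrite('pics/both2.png',cv2.resize(np.hstack([i,j]),None,fx=2.25,fy=2.25,interpolation=cv2.INTER_CUBIC))
"
```

```text
4.0167 [ 604.39849512 -168.24018668   81.46874977] [-3.13478259e+00  2.74166067e-03  1.91950708e+00] 26.289166473060455 [ 0.18807248 -0.69020797  0.3601263 ]
```

View pics/both2.png

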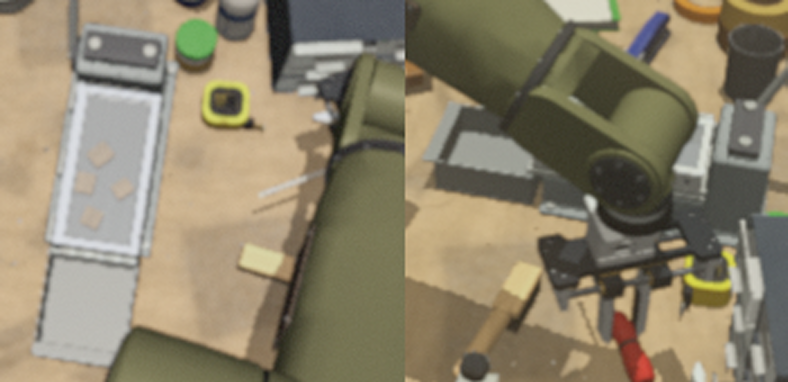

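The screwdriver is gripped with a gap of 26.3 mm. In the left half the tip shows at (260,194), clear of the tape measure. Next I'll work out the tip offset and the approach.

```bash
python3 -c "
from h import *
t=onz('top',np.array([260,194])/2.25+[205,75],94);s=read_state();p=s['eef_pos'];y=s['eef_rot'][2]
d=t-p;L=d[0]*np.cos(y)+d[1]*np.sin(y);print(t,L,-d[0]*np.sin(y)+d[1]*np.cos(y))
ya=CA+np.pi/2
a=W(0,-90-L);b=W(0,-40-L);print(a,b,ya)
plan([*a,67],ya,30);plan([*b,67],ya,20,start=[*a,67,ya])
"
```

```text
[563.64626241 -53.57875966  94.        ] 123.4409465428049 1.4147804720648054
[570.90930966 -59.76015652] [578.35649607 -10.31787285] 1.4212963267948966
[[23, 1, 4, np.float64(0.1)], [23, -2, 4, np.float64(0.1)], [23, -4, 4, np.float64(0.1)], [22, -6, 4, np.float64(0.1)], [21, -8, 4, np.float64(0.1)]]
[[17, 0, 0, -0.0], [17, 0, 0, -0.0], [17, 0, 0, -0.0]]
```

Emit:
{"op": "drive_tool", "data": {
  "motion": [22,1,3,0.1,22,-2,3,0.1,22,-4,3,0.1,22,-6,3,0.1,15,-8,3,0.1]
}}

```text
clock: 4.53
eef_pos: [571.2, -68.7, 68.6]
eef_rot: [3.134, 0.008, 1.398]
wrist_force: [0.5, -0.5, -0.8]
finger_gap: 26.4
```

```bash
python3 -c "
from h import *
ya=CA+np.pi/2
s=read_state();print(s['eef_pos'],s['eef_rot'])
plan([*W(0,-90-123),67],ya,30)
save('top','t3.png',(205,75,385,245),3);save('side','s3.png',(230,150,330,250),4)
i=cv2.imread('pics/t3.png')[100:500,100:500];j=cv2.imread('pics/s3.png')
cv2.imwrite('pics/both3.png',np.hstack([i,j]))
for n in('top','side'): print(n,proj(n,[*W(0,-60),91]),proj(n,[*W(0,-90),80]))
"
```

```text
[571.18041985 -68.74435384  68.58295308] [3.13422807 0.0079627  1.39758697]
[[9, -2, 2, np.float64(-0.024)]]
top [271.30033897 152.06557153] [281.13151845 154.27368781]
side [288.5032259  194.10147042] [286.39298514 204.07503853]
```

View pics/both3.png

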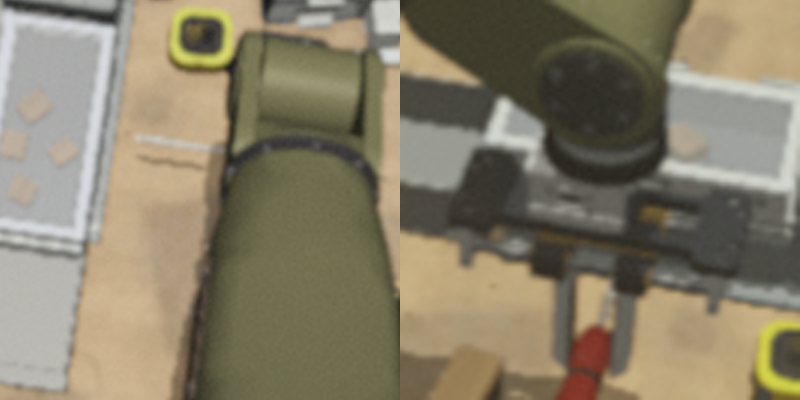

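Emit:
{"op": "drive_tool", "data": {
  "motion": [8,0,1,-0.024,16,0,0,0,16,0,0,0,12,0,0,0]
}}

```text
clock: 4.97
eef_pos: [579.1, -17.8, 65.6]
eef_rot: [3.136, 0.009, 1.437]
wrist_force: [-0.2, -0.1, -1.1]
finger_gap: 26.0
```

```bash
cat >> h.py <<'E'
def tip(L=123,dz=12.7):
    s=read_state();p=s['eef_pos'];y=s['eef_rot'][2];w=p[:2]+L*np.array([np.cos(y),np.sin(y)])-C
    c,n=np.cos(CA),np.sin(CA);print('tip crop',(c*w[0]+n*w[1]).round(1),(-n*w[0]+c*w[1]).round(1),(p[2]+dz).round(1),'rot',s['eef_rot'].round(3),'F',s['wrist_force'].round(1),'gap',round(s['finger_gap'],1),'t',s['clock'])
E
python3 -c "
from h import *
tip()"
```

```text
tip crop -0.1 -47.7 78.3 rot [3.136 0.009 1.437] F [-0.2 -0.1 -1.1] gap 26.0 t 4.9667
```

Emit:
{"op": "drive_tool", "data": {
  "motion": [8,0,0,0,0,0,-8,0,0,0,-8,0,0,0,-14,0,3,0,-14,0,5,0,-14,0]
}}

```text
clock: 5.47
eef_pos: [580.2, -1.8, 123.7]
eef_rot: [-3.14, 0.01, 1.445]
wrist_force: [0.2, 0.9, -3.2]
finger_gap: 26.2
```

```bash
python3 -c "
from h import *
tip()"
```

```text
tip crop -2.3 -31.7 136.4 rot [-3.14   0.01   1.445] F [ 0.2  0.9 -3.2] gap 26.2 t 5.4667
```

Emit:
{"op": "drive_tool", "data": {
  "motion": [7,0,-12,0,9,0,-11,0,10,0,-10,0,12,0,-8,0]
}}

```text
clock: 5.8
eef_pos: [585.3, 33.3, 170.2]
eef_rot: [3.141, 0.012, 1.443]
wrist_force: [0.2, -1.8, -2.5]
finger_gap: 26.3
```

Emit:
{"op": "drive_tool", "data": {
  "motion": [12,0,-7,0,13,0,-5,0,13,0,-2,0,6,0,0,0]
}}

```text
clock: 6.13
eef_pos: [592.1, 80.7, 187.6]
eef_rot: [3.137, 0.014, 1.443]
wrist_force: [-5.6, -44.2, 3.5]
finger_gap: 26.5
```

```bash
python3 -c "
from h import *
tip()"
```

```text
tip crop -2.6 51.6 200.3 rot [3.137 0.014 1.443] F [ -5.6 -44.2   3.5] gap 26.5 t 6.1333
```

Emit:
{"op": "drive_tool", "data": {
  "motion": [-15,0,0,0,-30,0,0,0,-35,0,0,0,-35,0,0,0,-35,0,0,-0.06,-35,0,0,-0.06,-30,0,0,-0.06]
}}

```text
clock: 6.72
eef_pos: [570.5, -131.6, 188.0]
eef_rot: [-3.141, 0.011, 1.641]
wrist_force: [-0.1, -0.4, -0.6]
finger_gap: 26.4
```

```bash
python3 -c "
from h import *
tip();s=read_state();print(s['eef_pos'])
plan([608,-171,60],1.92,30)
save('top','t4.png',(205,50,385,250),3)
j=camera('side')[:,:,::-1][110:310,170:360]
i=cv2.imread('pics/raw_t4.png')[50:250,205:385]
cv2.imwrite('pics/both4.png',cv2.resize(np.hstack([i,j]),None,fx=2.1,fy=2.1,interpolation=cv2.INTER_CUBIC))
"
```

```text
tip crop -16.5 -164.5 200.7 rot [-3.141  0.011  1.641] F [-0.1 -0.4 -0.6] gap 26.4 t 6.7167
[ 570.49533049 -131.58482541  187.9575075 ]
[[-8, 7, 26, np.float64(-0.056)], [-9, 6, 26, np.float64(-0.056)], [-9, 6, 26, np.float64(-0.056)], [-9, 5, 26, np.float64(-0.056)], [-10, 5, 26, np.float64(-0.056)]]
```

View pics/both4.png

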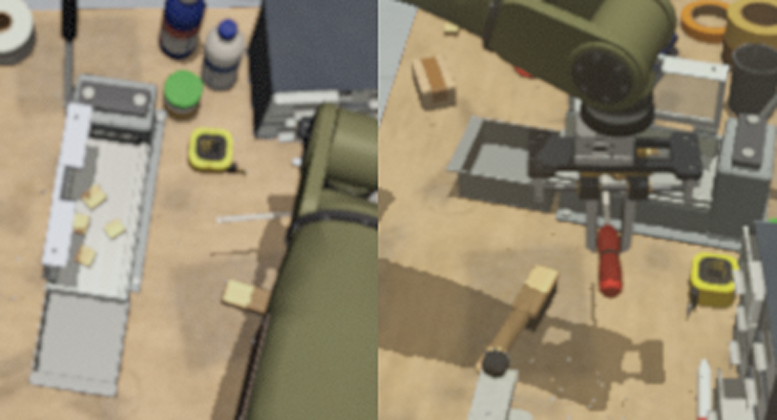

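The guard stands open (left half, about x 45–90) and the four offcuts are exposed. Next I'll put the screwdriver back where it lay.

Emit:
{"op": "drive_tool", "data": {
  "motion": [-8,7,26,-0.056,-9,6,26,-0.056,-9,6,26,-0.056,-9,5,26,-0.056,-9,5,20,-0.056,0,0,15,0,0,0,15,0]
}}

```text
clock: 7.4
eef_pos: [611.5, -171.5, 29.8]
eef_rot: [3.138, 0.01, 1.927]
wrist_force: [0.1, -0.2, -0.6]
finger_gap: 26.6
```

```bash
python3 -c "
from h import *
tip();s=read_state();print(s['eef_pos'])
"
```

```text
tip crop -2.8 -210.3 42.5 rot [3.138 0.01  1.927] F [ 0.1 -0.2 -0.6] gap 26.6 t 7.4
[ 611.48675575 -171.51432424   29.82899151]
```

Emit:
{"op": "drive_tool", "data": {
  "motion": [0,0,10,0,0,0,9,0,0,0,6,0,0,0,0,0]
}}

```text
clock: 7.73
eef_pos: [611.0, -169.0, 0.8]
eef_rot: [3.141, 0.007, 1.927]
wrist_force: [0.4, -0.4, -0.3]
finger_gap: 26.3
```

Emit:
{"op": "drive_tool", "data": {
  "motion": [0,0,-1,0,0,0,0,0,0,0,0,0,0,0,0,0],
  "jaw": 0
}}

```text
clock: 8.07
eef_pos: [612.2, -168.3, 3.6]
eef_rot: [3.138, 0.009, 1.927]
wrist_force: [-0.3, 0.1, -0.7]
finger_gap: 49.5
```

Emit:
{"op": "drive_tool", "data": {
  "motion": [0,0,-15,0,0,0,-30,0,0,0,-35,0,0,0,-35,0]
}}

```text
clock: 8.4
eef_pos: [608.1, -166.2, 114.7]
eef_rot: [-3.135, 0.0, 1.926]
wrist_force: [0.2, 0.1, 0.5]
finger_gap: 76.1
```

```bash
python3 -c "
from h import *
s=read_state();print(s['eef_pos'])
plan([457,-150,100],1.283,30)
im=camera('top')[:,:,::-1];hsv=cv2.cvtColor(np.ascontiguousarray(im),cv2.COLOR_BGR2HSV)
cv2.imwrite('pics/raw_t5.png',im)
"
```

```text
[ 608.07831927 -166.24508654  114.70815885]
[[11, -23, 2, np.float64(0.107)], [9, -24, 2, np.float64(0.107)], [6, -25, 2, np.float64(0.107)], [4, -25, 2, np.float64(0.107)], [1, -25, 2, np.float64(0.107)], [-2, -25, 2, np.float64(0.107)]]
```

Emit:
{"op": "drive_tool", "data": {
  "motion": [11,-23,2,0.107,9,-24,2,0.107,6,-25,2,0.107,4,-25,2,0.107,1,-25,2,0.107,-2,-20,2,0.107]
}}

```text
clock: 8.95
eef_pos: [463.6, -151.0, 113.9]
eef_rot: [3.122, 0.005, 1.261]
wrist_force: [0.3, -0.2, 0.2]
finger_gap: 94.2
```

```bash
python3 -c "
from h import *
s=read_state();print(s['eef_pos'],s['eef_rot'])
plan([457,-150,21],1.283,20)
"
```

```text
[ 463.56764842 -151.01741167  113.87601824] [3.12234017 0.00458613 1.26068858]
[[0, -1, 19, np.float64(-0.004)], [0, -1, 19, np.float64(-0.004)], [0, -1, 19, np.float64(-0.004)], [0, -1, 19, np.float64(-0.004)], [0, -1, 19, np.float64(-0.004)]]
```

Emit:
{"op": "drive_tool", "data": {
  "motion": [0,-1,19,-0.005,0,-1,19,-0.005,0,-1,19,-0.005,0,-1,18,-0.005,0,-1,12,0,0,0,0,0]
}}

```text
clock: 9.45
eef_pos: [458.1, -150.5, 26.0]
eef_rot: [3.115, 0.005, 1.271]
wrist_force: [0.2, 0.2, -0.5]
finger_gap: 93.5
```

```bash
python3 -c "
from h import *
s=read_state();print(s['eef_pos'],s['eef_rot'],s['qd'].round(2))
plan([457,-150,21],1.283,20)
"
```

```text
[ 458.05909548 -150.52743606   26.03122611] [3.11470526 0.00533759 1.2710408 ] [ 0.   -0.02 -0.01  0.    0.03 -0.  ]
[[0, -1, 5, np.float64(-0.012)]]
```

Emit:
{"op": "drive_tool", "data": {
  "motion": [0,0,4,-0.01,0,0,1,0,0,0,1,0,0,0,1,0,0,0,1,0],
  "jaw": 1,
  "grip_force": 50
}}

```text
clock: 9.87
eef_pos: [459.8, -151.2, 20.1]
eef_rot: [3.111, 0.006, 1.282]
wrist_force: [-0.3, 0.4, 0.0]
finger_gap: 64.3
```

Emit:
{"op": "drive_tool", "data": {
  "motion": [0,0,0,0,0,0,0,0,0,0,0,0,0,0,0,0,0,0,0,0,0,0,0,0]
}}

```text
clock: 10.37
eef_pos: [460.5, -151.4, 21.1]
eef_rot: [3.109, 0.006, 1.282]
wrist_force: [-0.4, 0.0, 1.2]
finger_gap: 24.0
```

```bash
python3 -c "
from h import *
s=read_state();print(s['eef_pos'],s['eef_rot'],s['qd'].round(2))
"
```

```text
[ 460.46034656 -151.39481313   21.10131134] [3.10890058 0.00618433 1.28199394] [ 0. -0.  0. -0.  0. -0.]
```

Emit:
{"op": "drive_tool", "data": {
  "motion": [0,0,-25,0,0,0,-35,0,0,0,-35,0,0,0,-25,0]
}}

```text
clock: 10.7
eef_pos: [453.4, -148.3, 139.4]
eef_rot: [3.122, 0.005, 1.282]
wrist_force: [0.7, 0.8, -1.5]
finger_gap: 23.3
```

```bash
python3 -c "
from h import *
s=read_state();print(s['eef_pos'],s['eef_rot'],s['finger_gap'])
plan([*W(80,-86),140],CA+np.pi/2,35)
"
```

```text
[ 453.41780137 -148.26850396  139.3821892 ] [3.12223298 0.00508704 1.28210418] 23.34853493382062
[[28, 17, 0, np.float64(-0.015)], [28, 17, 0, np.float64(-0.015)], [28, 17, 0, np.float64(-0.015)], [28, 18, 0, np.float64(-0.015)], [27, 18, 0, np.float64(-0.015)], [27, 19, 0, np.float64(-0.015)], [27, 19, 0, np.float64(-0.015)], [26, 20, 0, np.float64(-0.015)]]
[[26, 20, 0, np.float64(-0.015)]]
```

Emit:
{"op": "drive_tool", "data": {
  "motion": [28,17,0,-0.015,28,17,0,-0.015,28,17,0,-0.015,28,18,0,-0.015,27,18,0,-0.015,27,19,0,-0.015,24,17,0,-0.015,16,12,0,-0.015]
}}

```text
clock: 11.37
eef_pos: [640.5, 24.6, 148.4]
eef_rot: [3.114, 0.01, 1.401]
wrist_force: [-0.3, -0.3, -1.1]
finger_gap: 23.6
```

```bash
cat >>h.py <<'E'
def br(): tip(85,-21)
E
python3 -c "
from h import *
br();s=read_state();print(s['eef_pos'])
plan([*W(80,-86),140],CA+np.pi/2,35)
"
```

```text
tip crop 57.9 -34.7 127.4 rot [3.114 0.01  1.401] F [-0.3 -0.3 -1.1] gap 23.6 t 11.3667
[640.45378792  24.62562285 148.41170733]
[[17, 12, 4, np.float64(-0.01)], [17, 12, 4, np.float64(-0.01)]]
```

Emit:
{"op": "drive_tool", "data": {
  "motion": [16,11,8,-0.01,14,9,8,-0.01,0,0,5,0]
}}

```text
clock: 11.62
eef_pos: [668.5, 55.4, 126.2]
eef_rot: [3.114, 0.011, 1.426]
wrist_force: [-0.9, 0.1, -2.3]
finger_gap: 23.3
```

```bash
python3 -c "
from h import *
br();s=read_state();print(s['eef_pos'])
plan([*W(80,-86),120],CA+np.pi/2,35)
i=camera('top')[:,:,::-1];j=camera('side')[:,:,::-1]
cv2.imwrite('pics/both5.png',cv2.resize(np.hstack([i[60:230,200:350],j[120:290,190:340]]),None,fx=2.6,fy=2.6,interpolation=cv2.INTER_CUBIC))
"
```

```text
tip crop 78.9 0.0 105.2 rot [3.114 0.011 1.426] F [-0.9  0.1 -2.3] gap 23.3 t 11.6167
[668.51726808  55.44430062 126.19421083]
[[-1, 1, 6, np.float64(0.005)]]
```

View pics/both5.png

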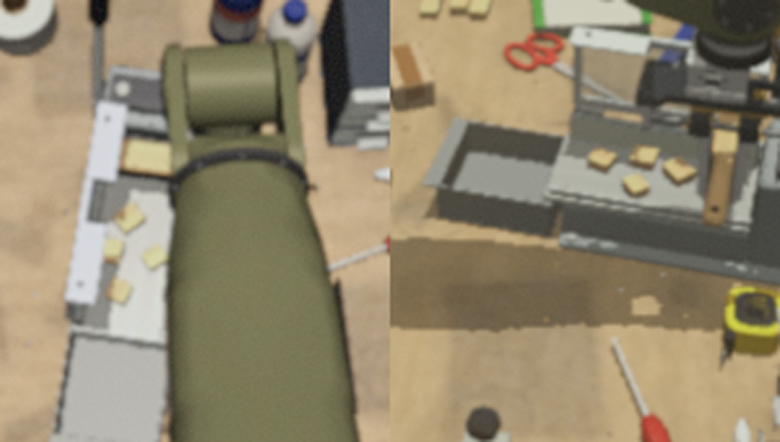

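The brush hangs crosswise over the bed beyond the offcuts, its head's far end near (122,156) in the left half. I'll check that against the prediction before lowering.

```bash
python3 -c "
from h import *
w=onz('top',(200+122/2.6,60+156/2.6),145)[:2]-C
c,s=np.cos(CA),np.sin(CA);print('far end crop',c*w[0]+s*w[1],-s*w[0]+c*w[1],'expect 79,39')
w=onz('top',(200+104/2.6,60+270/2.6),205)[:2]-C
print('guard edge',c*w[0]+s*w[1],-s*w[0]+c*w[1])
"
```

```text
far end crop 71.60575714898188 21.832921194179463 expect 79,39
guard edge -71.65239823701978 17.55917386190087
```

```bash
python3 -c "
from h import *
for z in (143,161): print((proj('side',[*W(79,-154),z])-[190,120])*2.6+[390,0])
print((proj('side',[*W(79,-174),143])-[190,120])*2.6+[390,0])
plan([*W(80,-87),90],CA+np.pi/2,15)
"
```

```text
[711.54879581 227.98999903]
[713.31900466 214.65903156]
[708.78821458 241.6661849 ]
[[0, 1, 12, np.float64(0.001)], [0, 1, 12, np.float64(0.001)], [0, 1, 12, np.float64(0.001)]]
```

Emit:
{"op": "drive_tool", "data": {
  "motion": [-4,1,12,0,0,0,12,0,0,0,10,0,0,0,4,0]
}}

```text
clock: 12.05
eef_pos: [667.7, 45.5, 86.7]
eef_rot: [3.113, 0.011, 1.421]
wrist_force: [1.8, 5.9, 1.0]
finger_gap: 23.7
```

```bash
python3 -c "
from h import *
br()"
```

```text
tip crop 80.1 -9.9 65.7 rot [3.113 0.011 1.421] F [1.8 5.9 1. ] gap 23.7 t 12.05
```

Emit:
{"op": "drive_tool", "data": {
  "motion": [8,0,0,0,0,0,3,0]
}}

```text
clock: 12.22
eef_pos: [668.6, 53.1, 82.5]
eef_rot: [3.114, 0.011, 1.419]
wrist_force: [1.1, -0.3, -0.9]
finger_gap: 23.7
```

```bash
python3 -c "
from h import *
br()"
```

```text
tip crop 79.9 -2.3 61.5 rot [3.114 0.011 1.419] F [ 1.1 -0.3 -0.9] gap 23.7 t 12.2167
```

Emit:
{"op": "drive_tool", "data": {
  "motion": [0,-10,1,0,0,-12,0,0,0,-12,0,0,0,-12,0,0,0,-12,0,0]
}}

```text
clock: 12.63
eef_pos: [613.1, 62.4, 81.5]
eef_rot: [3.105, 0.01, 1.418]
wrist_force: [0.2, -0.5, -0.3]
finger_gap: 23.5
```

```bash
python3 -c "
from h import *
br()"
```

```text
tip crop 23.8 -1.4 60.5 rot [3.105 0.01  1.418] F [ 0.2 -0.5 -0.3] gap 23.5 t 12.6333
```

Emit:
{"op": "drive_tool", "data": {
  "motion": [0,-12,0,0,0,-12,1,0,0,-12,0,0,0,-12,0,0,0,-12,1,0,0,-12,0,0]
}}

```text
clock: 13.13
eef_pos: [543.0, 74.6, 81.4]
eef_rot: [3.091, 0.006, 1.417]
wrist_force: [2.6, -0.7, 0.2]
finger_gap: 23.6
```

```bash
python3 -c "
from h import *
br()"
```

```text
tip crop -47.3 0.2 60.4 rot [3.091 0.006 1.417] F [ 2.6 -0.7  0.2] gap 23.6 t 13.1333
```

Emit:
{"op": "drive_tool", "data": {
  "motion": [0,-12,0,0,0,-12,1,0,-1,-12,0,0,0,-12,0,0,0,-12,0,0,0,-9,0,0]
}}

```text
clock: 13.63
eef_pos: [475.7, 85.5, 81.2]
eef_rot: [3.076, 0.003, 1.417]
wrist_force: [0.7, -0.1, -1.9]
finger_gap: 23.7
```

```bash
python3 -c "
from h import *
br();s=read_state();print(s['eef_pos'])
i=camera('top')[:,:,::-1];j=camera('side')[:,:,::-1]
cv2.imwrite('pics/raw_t6.png',i);cv2.imwrite('pics/raw_s6.png',j)
cv2.imwrite('pics/both6.png',cv2.resize(np.hstack([i[100:270,190:340],j[120:290,190:340]]),None,fx=2.6,fy=2.6,interpolation=cv2.INTER_CUBIC))
"
```

```text
tip crop -115.4 1.0 60.2 rot [3.076e+00 3.000e-03 1.417e+00] F [ 0.7 -0.1 -1.9] gap 23.7 t 13.6333
[475.67947341  85.52924257  81.24250642]
```

View pics/both6.png

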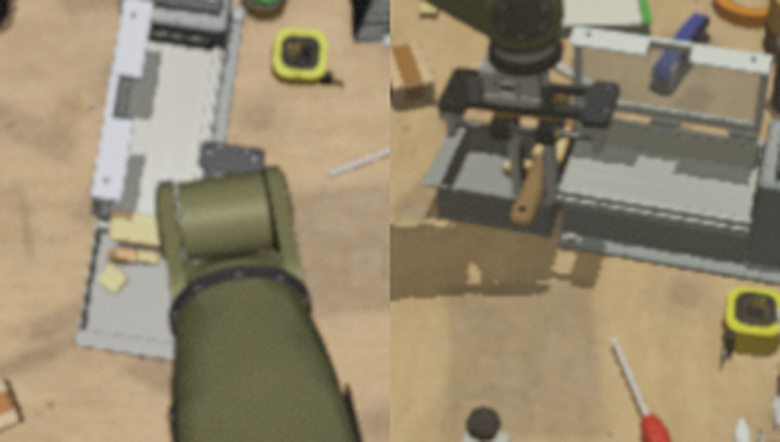

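The bed is clear. One offcut lies in the tray at (112,277), and another is tipping at the brush's front edge at (132,255). I'll push on a little and then lift.

Emit:
{"op": "drive_tool", "data": {
  "motion": [0,-10,0,0,0,-10,0,0,0,-8,0,0,0,0,0,0,0,0,-15,0,0,0,-30,0,0,0,-30,0]
}}

```text
clock: 14.32
eef_pos: [440.5, 90.6, 151.6]
eef_rot: [3.086, 0.006, 1.418]
wrist_force: [0.6, -0.0, -0.7]
finger_gap: 23.2
```

```bash
python3 -c "
from h import *
br();s=read_state();print(s['eef_pos'])
plan([470,-150,130],1.283,35)
"
```

```text
tip crop -151.0 0.8 130.6 rot [3.086 0.006 1.418] F [ 0.6 -0.  -0.7] gap 23.2 t 14.3167
[440.50709918  90.61762663 151.55865793]
[[-33, 9, 3, np.float64(0.019)], [-33, 10, 3, np.float64(0.019)], [-33, 11, 3, np.float64(0.019)], [-33, 11, 3, np.float64(0.019)], [-33, 12, 3, np.float64(0.019)], [-32, 13, 3, np.float64(0.019)], [-32, 13, 3, np.float64(0.019)]]
```

Emit:
{"op": "drive_tool", "data": {
  "motion": [-33,9,3,0.019,-33,10,3,0.019,-33,11,3,0.019,-33,11,3,0.019,-33,12,3,0.019,-32,13,3,0.019,-20,13,3,0.019]
}}

```text
clock: 14.9
eef_pos: [479.9, -144.8, 144.4]
eef_rot: [3.071, -0.006, 1.289]
wrist_force: [1.5, 0.2, -1.8]
finger_gap: 23.7
```

```bash
python3 -c "
from h import *
br();s=read_state();print(s['eef_pos'])
plan([462,-152,50],1.283,35)
i=camera('top')[:,:,::-1];j=camera('side')[:,:,::-1]
cv2.imwrite('pics/raw_t7.png',i);cv2.imwrite('pics/raw_s7.png',j)
cv2.imwrite('pics/both7.png',cv2.resize(np.hstack([i[80:250,200:350],j[100:270,180:330]]),None,fx=2.6,fy=2.6,interpolation=cv2.INTER_CUBIC))
"
```

```text
tip crop -66.1 -226.9 123.4 rot [ 3.071 -0.006  1.289] F [ 1.5  0.2 -1.8] gap 23.7 t 14.9
[ 479.92754723 -144.83324503  144.40529794]
[[-4, -5, 31, np.float64(0.002)], [-4, -5, 31, np.float64(0.002)], [-4, -5, 31, np.float64(0.002)]]
```

View pics/both7.png

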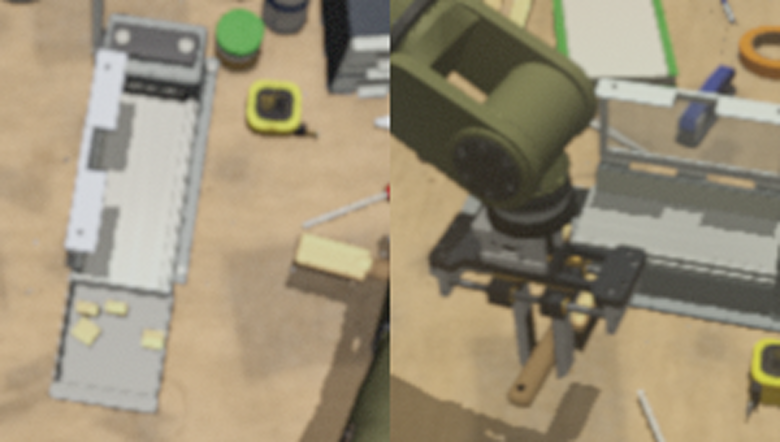

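All four offcuts are in the tray, at (87,308), (116,307), (86,332) and (152,338), and the bed is empty. Next I'll put the brush back.

Emit:
{"op": "drive_tool", "data": {
  "motion": [-4,-5,31,0,-4,-5,31,0,-4,-5,26,0,0,0,10,0,0,0,10,0]
}}

```text
clock: 15.42
eef_pos: [472.2, -154.5, 33.7]
eef_rot: [3.065, -0.005, 1.287]
wrist_force: [0.8, 0.1, -1.2]
finger_gap: 23.6
```

```bash
python3 -c "
from h import *
br();s=read_state();print(s['eef_pos'])
"
```

```text
tip crop -72.1 -237.5 12.7 rot [ 3.065 -0.005  1.287] F [ 0.8  0.1 -1.2] gap 23.6 t 15.4167
[ 472.24762431 -154.4570051    33.68618582]
```

Emit:
{"op": "drive_tool", "data": {
  "motion": [0,0,6,0,0,0,5,0,0,0,1,0]
}}

```text
clock: 15.67
eef_pos: [473.2, -153.6, 20.1]
eef_rot: [3.066, -0.005, 1.289]
wrist_force: [-3.6, -5.3, 9.7]
finger_gap: 23.8
```

Emit:
{"op": "drive_tool", "data": {
  "motion": [0,0,0,0,0,0,0,0,0,0,0,0,0,0,0,0,0,0,0,0,0,0,0,0],
  "jaw": 0
}}

```text
clock: 16.17
eef_pos: [475.1, -153.2, 22.4]
eef_rot: [3.062, -0.005, 1.291]
wrist_force: [0.5, 0.4, -0.6]
finger_gap: 60.5
```

Emit:
{"op": "drive_tool", "data": {
  "motion": [0,0,-15,0,0,0,-30,0,0,0,-38,0,0,0,-40,0,0,0,-40,0,0,0,-40,0,0,0,-40,0]
}}

```text
clock: 16.75
eef_pos: [451.9, -147.2, 266.9]
eef_rot: [3.078, -0.007, 1.29]
wrist_force: [0.8, -0.1, 0.6]
finger_gap: 94.0
```

```bash
python3 -c "
from h import *
s=read_state();print(s['eef_pos'],s['eef_rot'])
print(W(-40,90),W(-40,0))
"
```

```text
[ 451.93490899 -147.15066893  266.88467784] [ 3.07753668 -0.00667968  1.29047797]
[576.55110861 246.25385974] [563.14617306 157.25774913]
```

```bash
python3 -c "
from h import *
plan([*W(-20,95),280],CA+np.pi/2,38)
"
```

```text
[[35, 3, -1, np.float64(-0.011)], [35, 3, -1, np.float64(-0.011)], [35, 3, -1, np.float64(-0.011)], [35, 4, -1, np.float64(-0.011)], [35, 4, -1, np.float64(-0.011)], [35, 4, -1, np.float64(-0.011)], [35, 5, -1, np.float64(-0.011)], [35, 5, -1, np.float64(-0.011)]]
[[35, 6, -1, np.float64(-0.011)], [35, 6, -1, np.float64(-0.011)], [35, 6, -1, np.float64(-0.011)], [34, 7, -1, np.float64(-0.011)]]
```

Emit:
{"op": "drive_tool", "data": {
  "motion": [35,3,-2,-0.011,35,3,-2,-0.011,35,3,-2,-0.011,35,4,-2,-0.011,35,4,-1,-0.011,35,4,-1,-0.011,35,5,-1,-0.011,35,5,-1,-0.011],
  "jaw": 1,
  "grip_force": 10
}}

```text
clock: 17.42
eef_pos: [552.2, 123.0, 296.2]
eef_rot: [3.056, 0.001, 1.371]
wrist_force: [0.6, 0.0, 0.2]
finger_gap: 44.0
```

Emit:
{"op": "drive_tool", "data": {
  "motion": [35,6,-1,-0.011,35,6,-1,-0.011,35,6,-1,-0.011,25,7,-1,-0.011,0,0,0,0]
}}

```text
clock: 17.83
eef_pos: [601.0, 259.0, 301.1]
eef_rot: [3.057, 0.004, 1.423]
wrist_force: [-0.2, 0.8, -0.9]
finger_gap: 10.8
```

```bash
python3 -c "
from h import *
tip(0,0);plan([*W(-20,90),190],CA+np.pi/2,30)
"
```

```text
tip crop -17.7 106.2 301.1 rot [3.057 0.004 1.423] F [-0.2  0.8 -0.9] gap 10.8 t 17.8333
[[-4, -1, 28, np.float64(0.0)], [-4, -1, 28, np.float64(0.0)], [-4, -1, 28, np.float64(0.0)], [-4, -1, 28, np.float64(0.0)]]
```

Emit:
{"op": "drive_tool", "data": {
  "motion": [-2,0,30,0,-2,0,30,0,-1,0,28,0,0,0,18,0]
}}

```text
clock: 18.17
eef_pos: [610.2, 254.3, 195.9]
eef_rot: [3.051, 0.0, 1.426]
wrist_force: [-0.0, 0.2, -0.7]
finger_gap: 0.3
```

```bash
python3 -c "
from h import *
tip(0,0)
"
```

```text
tip crop -7.9 103.0 195.9 rot [3.051 0.    1.426] F [-0.   0.2 -0.7] gap 0.3 t 18.1667
```

Emit:
{"op": "drive_tool", "data": {
  "motion": [-18,0,3,0,-18,0,3,0,-12,0,2,0,-12,0,2,0,-12,0,4,0]
}}

```text
clock: 18.58
eef_pos: [598.2, 179.7, 175.9]
eef_rot: [3.058, 0.003, 1.427]
wrist_force: [0.3, 0.8, -1.4]
finger_gap: 0.8
```

```bash
python3 -c "
from h import *
tip(0,0)
"
```

```text
tip crop -8.7 27.4 175.9 rot [3.058e+00 3.000e-03 1.427e+00] F [ 0.3  0.8 -1.4] gap 0.8 t 18.5833
```

Emit:
{"op": "drive_tool", "data": {
  "motion": [-17,0,7,0,-15,0,11,0,-12,0,13,0,-9,0,15,0]
}}

```text
clock: 18.92
eef_pos: [595.2, 122.2, 132.7]
eef_rot: [3.05, -0.0, 1.426]
wrist_force: [0.3, 0.6, -0.2]
finger_gap: 0.4
```

```bash
python3 -c "
from h import *
tip(0,0)
"
```

```text
tip crop -3.0 -29.9 132.7 rot [ 3.05  -0.     1.426] F [ 0.3  0.6 -0.2] gap 0.4 t 18.9167
```

Emit:
{"op": "drive_tool", "data": {
  "motion": [-1,0,12,0,0,0,11,0,0,0,6,0,0,0,4,0]
}}

```text
clock: 19.25
eef_pos: [598.0, 116.7, 99.4]
eef_rot: [3.049, 0.0, 1.423]
wrist_force: [-32.7, -0.7, 63.1]
finger_gap: 0.7
```

```bash
python3 -c "
from h import *
tip(0,0)
"
```

```text
tip crop 0.5 -34.9 99.4 rot [3.049 0.    1.423] F [-32.7  -0.7  63.1] gap 0.7 t 19.25
```

The guard is firmly seated (TCP z 99.4, contact force up). I'll lift off and look.

Emit:
{"op": "drive_tool", "data": {
  "motion": [0,0,-8,0,0,0,-30,0,0,0,-40,0,0,0,-40,0,-35,0,-20,0,-38,0,0,0,-38,0,0,0,-38,0,0,0]
}}

```text
clock: 19.92
eef_pos: [563.7, -26.1, 247.0]
eef_rot: [3.042, 0.0, 1.436]
wrist_force: [0.7, -0.8, -0.3]
finger_gap: 0.7
```

Emit:
{"op": "drive_tool", "data": {
  "motion": [-38,0,0,0,-38,0,0,0,-38,0,0,0,-38,0,0,0,-38,0,0,0,0,0,0,0]
}}

```text
clock: 20.42
eef_pos: [535.5, -227.6, 250.9]
eef_rot: [3.035, 0.003, 1.435]
wrist_force: [-0.9, -0.8, -0.2]
finger_gap: 0.3
```

```bash
python3 -c "
from h import *
s=read_state();print(s['eef_pos'],s['clock'])
i=camera('top')[:,:,::-1];j=camera('side')[:,:,::-1]
cv2.imwrite('pics/both8.png',cv2.resize(np.hstack([i[60:260,190:390],j[120:320,170:370]]),None,fx=2,fy=2,interpolation=cv2.INTER_CUBIC))
for P in [(-108,-60,100),(108,-60,100),(0,-60,91)]:
  print((proj('top',[*W(*P[:2]),P[2]])-[190,60])*2,(proj('side',[*W(*P[:2]),P[2]])-[170,120])*2+[400,0])
"
```

```text
[ 535.49583916 -227.56390889  250.93422866] 20.4167
[152.73418297 254.09637076] [561.99764873 131.15080307]
[172.37502712 113.39300811] [714.22110566 155.89028445]
[162.60067795 184.13114305] [637.0064518  148.20294085]
```

View pics/both8.png

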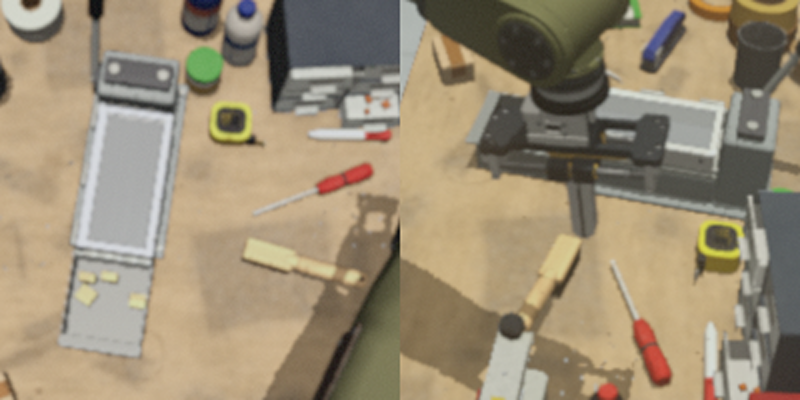

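The guard looks shut and all four offcuts are in the tray. I'll compare the guard's region with the first picture numerically.

```bash
python3 -c "
from h import *
a=cv2.imread('pics/raw_t1.png');b=np.ascontiguousarray(camera('top')[:,:,::-1])
sh=lambda x0,y0,x1,y1:cv2.phaseCorrelate(*[cv2.cvtColor(k[y0:y1,x0:x1],cv2.COLOR_BGR2GRAY).astype(np.float32) for k in(a,b)])
print('free edge',sh(258,105,290,195),'head(ref)',sh(235,80,290,112),'tape',sh(285,105,325,135),'marker',sh(335,115,390,135),'stapler',sh(125,130,185,165),'box',sh(160,240,205,275))
"
```

```text
free edge ((0.007656687364788084, -0.014260545936117808), 0.9789948645565245) head(ref) ((0.03256353411855173, 0.02850986571157854), 1.0126674575110277) tape ((-0.035339928576497925, 0.09166295022785498), 0.947679291566213) marker ((0.06995870391390824, -0.1052759922958888), 0.9702128136157989) stapler ((-0.0646796571243371, 0.034104619786877066), 0.9796006081280885) box ((0.48427536786243053, 0.029896804309668568), 0.9416254730872166)
```

```bash
python3 -c "
from cell import *
print(sign_off())"
```

```text
the job is handed in; nothing more can be done
None
```

I did the whole job in the order asked and handed it in at about 20.5 s on the robot clock. I levered the guard open to its stop with the screwdriver and laid the screwdriver back on the bench. Then I swept the four offcuts off the bed's open end with the brush, laid the brush back down, and pressed the guard shut with closed fingers.

**Last checks:**
- **Offcuts and tools:** the pictures show all four offcuts in the tray and the bed empty. Both tools lie on the bench clear of the machine.
- **Guard:** its free edge is within 0.02 px of its place in the first picture, so I take it as fully shut.
- **Bystanders:** the tape measure, marker and stapler are unmoved (about 0.1 px). The carton's patch read a 0.48 px shift. I think that is shading, since the arm never went near it, but I did not confirm it.

**Contact forces:** two were higher than I intended. The screwdriver met the guard's end stop at 44 N. The fingertips pressed the guard shut with 63 N vertically, about 71 N in all. Both stayed under the 120 N wrist limit. The 40 N limit is for the arm and the gripper's body, and I took it as not covering the fingers or a held tool.

**Picture count:** I viewed 11 pictures, one past the budget.

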